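Dispense the small milling balls

TASK

Turn the dispenser's cap until its middle-sized opening faces the spout, then tip the dispenser forward by its side paddle so that both small milling balls roll out into the bowl while the large ball stays inside. Turn the cap while the dispenser still stands level; it may be left tipped when you are done.

Things in the scene. Friction and masses are not known exactly. Their poses are not given: they have to be found in the camera images.
- cap (a joint): Angle (rad) of the dispenser's cap about its upright axis, growing anticlockwise from above, -1.45 to 1.5, stays put (friction 0.08 Nm). The cap is an aluminium ring 135 mm across, 48 mm high, with three full-height gaps in its wall, seen from above: 52, 38 (middle) and 12 mm wide. At 0 the 38 mm gap is centred on the spout, at 1.22 the 52 mm one, at -1.22 the 12 mm one. Starts at 0.7 to 1.35.
- cap_grip (a point): Centre of the black grip bar on top of the cap, on the cap's axis. The bar is 56 mm long (this point's x axis), 14 mm thick (y) and 34 mm high (z, half above and half below this point); below it is a flat hub 40 mm across. It turns with the cap: x points at the middle opening.
- tipper (a joint): Tip angle (rad) of the dispenser body about a level hinge across it, 83 mm straight below cap_grip: 0 level (the start), grows as the spout goes down, to a stop at 0.55. Stiff (friction 0.35 Nm: 4 to 8 N at the paddle when pressed slowly); stays where it is left. The balls run out well from about 0.35 on.
- paddle (a point): Centre of the top face of the wooden paddle on the left of the dispenser body (looking along the spout), 88 mm ahead of the hinge line, level with it, 116 mm left of the cap's axis; 58 mm along x, 46 mm along y, 8 mm thick. x points the way the spout does (roughly away from the robot), z up while level. Pressed straight down it sinks about 50 mm to the stop and tips the dispenser; nothing is in its way.
- small1_center (a point): Centre of a white ceramic milling ball, 20 mm across, in the dark wooden lane inside the dispenser (50 mm wide, from behind the cap's axis to the spout, open above between the cap's spokes).
- small2_center (a point): Centre of the other ball of 20 mm, nearest the spout.
- large_center (a point): Centre of the large white ceramic milling ball, 44 mm across, at the back of the same lane; it must stay in the dispenser.
- bowl: Terracotta bowl, 132 mm across and 45 mm high, standing on the table under the spout; the origin is the centre of its underside. It stands in the right place and needs no handling.

How it is judged:
On the way, in this order (a step that is already met when the one before it is completed fails the run):
1. the cap's middle opening is set to the spout with the dispenser still level (value of joint cap between -0.2 and 0.2 rad and value of joint tipper below 0.1 rad), for 0.2 s.
2. the dispenser is tipped forward (value of joint tipper above 0.25 rad), for 0.1 s.
At the end, for the whole second after the job is handed in: Both small balls lie in the bowl (centres within 60 mm of its middle and below its rim), the large ball is still in the dispenser (centre within 100 mm of cap_grip), the cap's middle opening faces the spout within 0.2 rad (11 degrees), the bowl is at rest (horizontal distance between each of small1_center, small2_center and bowl below 0.06 m and z of small1_center in the frame of bowl between 0 and 0.045 m and z of small2_center in the frame of bowl between 0 and 0.045 m and value of joint cap between -0.2 and 0.2 rad and distance between large_center and cap_grip below 0.1 m and linear speed of bowl below 0.02 m/s); the robot touches nothing.
It also fails if it takes over 48 s, if anything falls off the work surface, if the arm or the gripper's body presses on something with over 40 N, if the wrist force passes 120 N, or if a joint passes its speed limit or range.

ROBOT

A 6-joint arm with a two-finger parallel gripper is mounted at the origin on the work surface. World frame = base frame: x ahead of the robot, y to its left, z up, the work surface at z = 0. Lengths are in m, angles in rad, forces in N, time in s.
With the tool pointing down it reaches from about 0.35 to 0.85 m from the base axis. Payload 8.1 kg.
Tool frame: the origin (TCP) lies on the centre line of the jaws, within the pads' length; the fingertips stand 14 mm ahead of it and the grasp point (between the pads) lies 5 mm behind it; z points along the fingers, y is the direction in which the jaws open and shut (so a half turn about z gives the same grasp; the last joint's range is limited). The gripper opens to 93 mm and grips with 3 to 60 N. Pads are 15 mm wide; open, the fingers measure 128 mm over their backs; the gripper's body (75 mm by 188 mm) begins 65 mm behind the grasp point.
Start: joints at [1.237, 0.13, 1.488, -0, 1.523, -0.085], TCP at [0.148, 0.582, 0.233] pointing down, gripper open.
Joint ranges: [-2.96, 2.96], [-0.89, 2.26], [0.02, 2.5], [-1.34, 4.48], [0, 2.73], [-2.66, 2.66]. Speed limits (rad/s): [2.39, 2.39, 2.79, 3.14, 3.14, 3.14].

INTERFACE

Orientations are given as a rotation vector (axis times angle).
In Python, from plant import robot gives the robot as it stands.
- The arm moves only by the tool jog_arm, never from a script. Its argument "steps" is a list of rows, each a list of 7 numbers: the closure, from 0 (fully open) to 1 (shut), then the shift along the tool's x, y, z in m, then the turn, a rotation vector about the tool's x, y, z in rad. In form: [[jaw, tx, ty, tz, rx, ry, rz], ...]. A call has 1 to 5 rows; each row is the pose to reach, as a shift and turn from the pose measured when the call began, along the tool's axes at that moment; what a row does not reach only later rows make up. A row lasts 1/8 s, in which the tool goes at most 62.5 mm and 10.7 degrees, less where a joint would pass 70% of its speed; a pose out of reach is approached as far as the arm can. A call with a gripper value outside its range is refused whole. The fingers move at their own pace and stop on an object; "force" is the grip in N (left out, the last holds). Time passes only in rows, so rows that repeat a pose let the fingers close. It gives the time, the measured TCP pose, the force and the opening at its end, in the units of the state.
- robot.read_state(): the state, without advancing time (a new reading comes with each control period).
- robot.read_camera(name): name is "side" or "top"; returns a dict with "image" (400x640x3 uint8, red, green, blue), "mtx" (3x3 intrinsics, pixels), "extrinsics" (4x4, takes a point from camera to world coordinates). Camera axes: x right, y down, z forward; pixel columns grow to the right and rows downward; lengths in m; the calibration is good to about 2 mm. A picture is of the moment at which its call begins. There is no depth.
- robot.close_job(): hands the job in, once; it reports no verdict.
The state is a dict: "t": time; "q": joint angles; "dq": joint speeds; "joint_torque": joint torques, N m; "tool_pos": TCP position; "orientation": TCP orientation; "force": force on the tool from outside, world axes, zero at the start; "wrist_torque": the same for the moment, N m; "opening": finger opening in m.
Only numpy, scipy, OpenCV 4.12 (cv2) and the standard library are available. Lean on these libraries where they do the work, as an engineer would, in place of code of your own. Each camera call takes 0.05 s, during which the arm holds its last target.

## Working session

There is one attempt and no reset: what is moved stays moved. The work goes in short steps, Python scripts to look and compute and a tool call to move; the robot and the scene stay as the last step left them, time stands still between calls to the robot, and variables do not carry over. Pictures are saved under pics/ and viewed, and the job is handed in when it is done.

Besides the shell and the picture viewer there is one more tool, called after "Emit:" as name(argument=value, ...), one argument or row to a line, values as JSON. jog_arm: Moves the arm, as the interface text tells. Its arguments: {"type":"object","properties":{"steps":{"type":"array"},"force":{"type":"number"}},"required":["steps"]}

```bash
mkdir -p pics
python3 - <<'E'
from plant import robot
import cv2
for n in ("side","top"):
    c=robot.read_camera(n); cv2.imwrite(f"pics/{n}0.png",c["image"][:,:,::-1]); print(n,c["mtx"].round(1).tolist(),c["extrinsics"].round(4).tolist())
print(robot.read_state())
E
```

```text
side [[453.8, 0.0, 323.8], [0.0, 453.8, 204.3], [0.0, 0.0, 1.0]] [[0.972, -0.1679, 0.1644, 0.4768], [-0.235, -0.7047, 0.6695, -0.3766], [0.0035, -0.6893, -0.7244, 0.6237], [0.0, 0.0, 0.0, 1.0]]
top [[388.1, 0.0, 316.6], [0.0, 388.1, 196.2], [0.0, 0.0, 1.0]] [[0.0155, -0.9971, 0.0749, 0.5076], [-0.9999, -0.0152, 0.0046, 0.0579], [-0.0034, -0.075, -0.9972, 0.8294], [0.0, 0.0, 0.0, 1.0]]
{'t': 0.1, 'q': array([ 1.23660912e+00,  1.31104800e-01,  1.48918519e+00,  5.83014418e-06,
        1.52298440e+00, -8.54093398e-02]), 'dq': array([ 0.0007714 , -0.00126663, -0.00218666,  0.00088267,  0.00175382,
        0.00037778]), 'joint_torque': array([ 1.19280921e-03, -5.61335599e+01, -4.93099451e+01,  7.70538580e-02,
        2.90299114e-02, -1.13386795e-04]), 'tool_pos': array([0.14755097, 0.58106499, 0.23167274]), 'orientation': array([-3.89728560e-01, -3.11696536e+00,  2.58155214e-03]), 'force': array([-0.25048334,  0.11178493,  0.52585619]), 'wrist_torque': array([ 0.03379549, -0.00017102, -0.00389727]), 'opening': 0.0933376376129962}
```

View pics/side0.png

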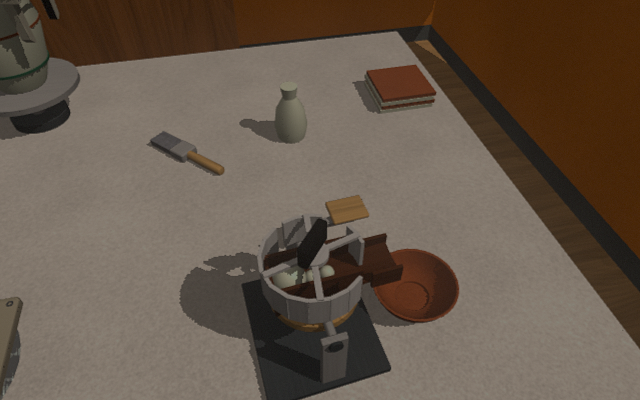

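View pics/top0.png

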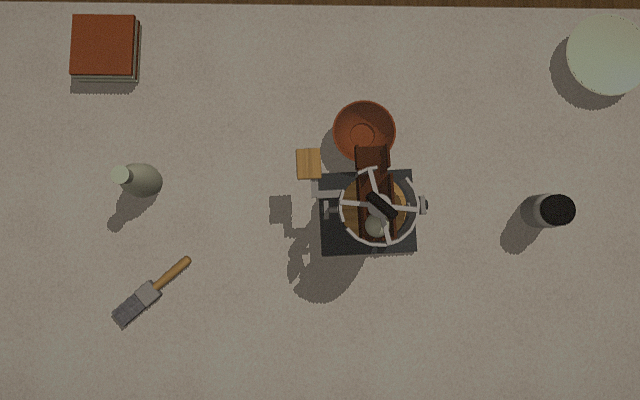

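The scene is clear in both views: the dispenser's grip bar is near side (313,243) and top (381,205), the paddle near side (347,209) and top (309,163), and the bowl is in front. I'll zoom in for exact pixels.

Run:
```python
import cv2
a=cv2.imread("pics/side0.png")[170:390,230:470]; cv2.imwrite("pics/side0z.png",cv2.resize(a,None,fx=2.7,fy=2.7,interpolation=3))
a=cv2.imread("pics/top0.png")[90:265,280:440]; cv2.imwrite("pics/top0z.png",cv2.resize(a,None,fx=3.4,fy=3.4,interpolation=3))
```

```text
(no output)
```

View pics/side0z.png

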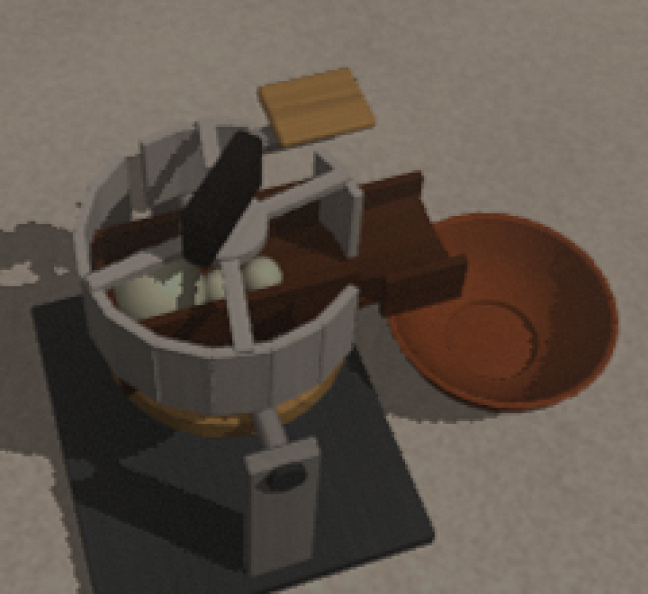

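View pics/top0z.png

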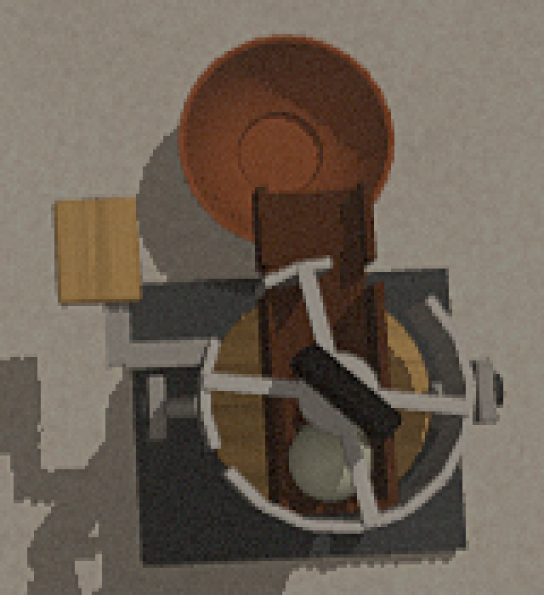

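```bash
cat > h.py <<'E'
from plant import robot
import numpy as np, cv2
from scipy.spatial.transform import Rotation as R
def cams():
    return {n:robot.read_camera(n) for n in("side","top")}
def ray(c,p):
    d=np.linalg.inv(c["mtx"])@[p[0],p[1],1]; return c["extrinsics"][:3,3],c["extrinsics"][:3,:3]@d
def tri(cs,ps,pt):
    A=np.zeros((3,3));b=np.zeros(3);L=[]
    for n,p in(("side",ps),("top",pt)):
        o,d=ray(cs[n],p);d=d/np.linalg.norm(d);M=np.eye(3)-np.outer(d,d);A+=M;b+=M@o;L.append((M,o))
    x=np.linalg.solve(A,b);return x,[np.linalg.norm(M@(x-o)) for M,o in L]
def onz(c,p,z):
    o,d=ray(c,p);return o+d*(z-o[2])/d[2]
S=lambda x,y:(230+x/2.7,170+y/2.7)
T=lambda x,y:(280+x/3.4,90+y/3.4)
E
python3 - <<'E'
from h import *
c=cams()
g,e=tri(c,S(223,196),T(345.5,390));print("grip",g,e)
p,e=tri(c,S(316.5,105),T(98,250));print("paddle",p,e)
# bar dir on top face edges
a=onz(c["top"],T(311,345),g[2]+.017);b=onz(c["top"],T(402,410),g[2]+.017);d=a-b;print("bar",np.linalg.norm(d),np.arctan2(d[1],d[0]))
for q in((55,203),(60,303)),((138,197),(140,300)):
    a=onz(c["top"],T(*q[0]),p[2]);b=onz(c["top"],T(*q[1]),p[2]);d=a-b;print("pad x",np.linalg.norm(d),np.arctan2(d[1],d[0]))
# lane edges, spout
for q in((255,190),(257,270)),((262,290),(270,500)),((385,285),(395,510)):
    a=onz(c["top"],T(*q[0]),g[2]-.06);b=onz(c["top"],T(*q[1]),g[2]-.06);d=a-b;print("lane",np.linalg.norm(d),np.arctan2(d[1],d[0]))
for q in S(440,265),:
    pass
print("paddle-grip",p-g)
print(robot.read_state()["t"])
E
```

```text
grip [ 0.54367002 -0.04475018  0.20190489] [np.float64(0.0010820386275205273), np.float64(0.001082038627520395)]
paddle [0.62355487 0.07638499 0.11420321] [np.float64(0.00145138547658457), np.float64(0.0014513854765845916)]
bar 0.05150866692972726 0.9602345799774765
pad x 0.055283450047260374 0.06881287029551691
pad x 0.05688696501535751 0.03390585058383876
lane 0.04254905018499436 0.032754286246901694
lane 0.10963712387226067 0.04549163945879146
lane 0.1173955288961588 0.04478359669505816
paddle-grip [ 0.07988485  0.12113517 -0.08770168]
0.2
```

```bash
cat >> h.py <<'E'
def delta(pos,yaw_y,tilt=None):
    s=robot.read_state();Rc=R.from_rotvec(s["orientation"])
    y=np.array([np.cos(yaw_y),np.sin(yaw_y),0]);z=np.array([0,0,-1.]);x=np.cross(y,z)
    Rt=R.from_matrix(np.c_[x,y,z])
    print("t",round(s["t"],2),"pos",s["tool_pos"].round(4),"q",s["q"].round(3),"F",s["force"].round(1),"open",round(s["opening"],4))
    print("shift",Rc.inv().apply(np.array(pos)-s["tool_pos"]).round(4),"turn",(Rc.inv()*Rt).as_rotvec().round(4))
E
python3 - <<'E'
from h import *
delta((.148,.582,.30),1.32)
delta((.5437,-.0448,.30),-.61)
E
```

```text
t 0.2 pos [0.1476 0.5812 0.232 ] q [ 1.237  0.131  1.489 -0.     1.523 -0.085] F [-0.4 -0.   0. ] open 0.0931
shift [-0.0002  0.0008 -0.068 ] turn [-0.0012 -0.0001  0.002 ]
t 0.2 pos [0.1476 0.5812 0.232 ] q [ 1.237  0.131  1.489 -0.     1.523 -0.085] F [-0.4 -0.   0. ] open 0.0931
shift [-0.538  -0.5093 -0.0675] turn [-9.000e-04  1.100e-03  1.932e+00]
```

Emit:
jog_arm(
  steps=[
    [0.5, -0.03, -0.03, -0.05, 0, 0, 0.18],
    [0.5, -0.08, -0.075, -0.068, 0, 0, 0.36],
    [0.5, -0.13, -0.125, -0.068, 0, 0, 0.54],
    [0.5, -0.175, -0.165, -0.068, 0, 0, 0.72],
    [0.5, -0.22, -0.205, -0.068, 0, 0, 0.9],
  ],
)

```text
t: 0.82
tool_pos: [0.3039, 0.3372, 0.3002]
orientation: [1.714, 2.632, -0.001]
force: [0.2, 0.2, 1.3]
opening: 0.049
```

Run:
```python
from h import *
delta((.5437,-.0448,.30),-.61)
```

```text
t 0.82 pos [0.3039 0.3372 0.3002] q [ 7.250e-01 -2.900e-01  1.764e+00 -1.000e-03  1.668e+00  3.080e-01] F [0.2 0.2 1.3] open 0.049
shift [-0.4463  0.0647  0.0006] turn [3.0000e-04 8.0000e-04 1.0266e+00]
```

Emit:
jog_arm(
  steps=[
    [0.5, -0.06, 0.01, 0, 0, 0, 0.18],
    [0.5, -0.12, 0.02, 0, 0, 0, 0.36],
    [0.5, -0.18, 0.03, 0, 0, 0, 0.54],
    [0.5, -0.24, 0.04, 0, 0, 0, 0.72],
    [0.5, -0.3, 0.045, 0, 0, 0, 0.9],
  ],
)

```text
t: 1.45
tool_pos: [0.4672, 0.0792, 0.3004]
orientation: [2.693, 1.617, 0.0]
force: [1.0, 1.4, -0.1]
opening: 0.0464
```

Run:
```python
from h import *
delta((.5437,-.0448,.27),-.61)
```

```text
t 1.45 pos [0.4672 0.0792 0.3004] q [ 6.000e-02 -2.340e-01  1.718e+00 -1.000e-03  1.657e+00  5.500e-01] F [ 1.   1.4 -0.1] open 0.0464
shift [-0.0735  0.1258  0.0305] turn [0.0007 0.0002 0.1206]
```

Emit:
jog_arm(
  steps=[
    [0.5, -0.03, 0.05, 0.0, 0, 0, 0.06],
    [0.5, -0.06, 0.1, 0.015, 0, 0, 0.12],
    [0.5, -0.0735, 0.1258, 0.03, 0, 0, 0.12],
    [0.5, -0.0735, 0.1258, 0.03, 0, 0, 0.12],
  ],
)

```text
t: 1.95
tool_pos: [0.5433, -0.0465, 0.2683]
orientation: [-2.786, -1.448, 0.005]
force: [-0.2, 0.2, -0.8]
opening: 0.0464
```

Run:
```python
from h import *
delta((.5437,-.0448,.207),-.61)
c=cams()
a=c["side"]["image"][130:350,210:450,::-1];cv2.imwrite("pics/s1.png",cv2.resize(a,None,fx=2.7,fy=2.7,interpolation=3))
a=c["top"]["image"][90:265,280:440,::-1];cv2.imwrite("pics/t1.png",cv2.resize(a,None,fx=3.4,fy=3.4,interpolation=3))
```

```text
t 1.95 pos [ 0.5433 -0.0465  0.2683] q [-1.790e-01 -2.700e-02  1.587e+00 -1.000e-03  1.585e+00  4.330e-01] F [-0.2  0.2 -0.8] open 0.0464
shift [ 0.0018 -0.0005  0.0613] turn [-0.0026  0.002  -0.0024]
```

View pics/s1.png

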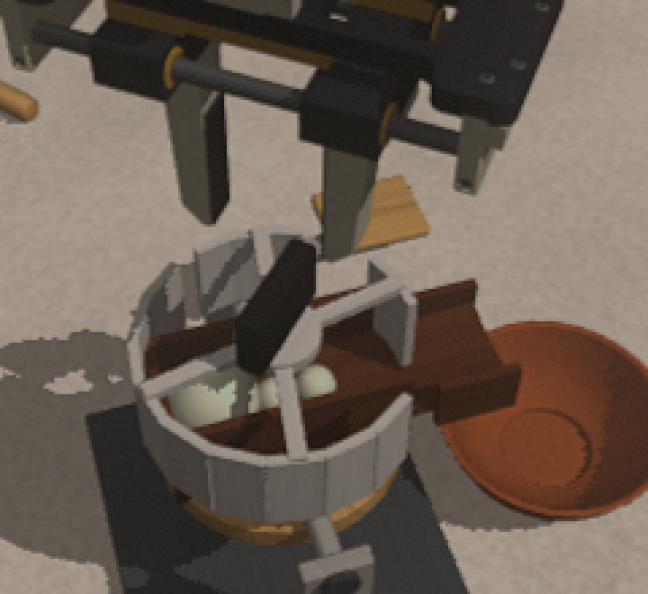

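The open fingers (tips around zoom (210,215) and (345,255)) straddle the black bar, so I'm descending.

Emit:
jog_arm(
  steps=[
    [0.5, 0.001, 0, 0.03, 0, 0, 0],
    [0.5, 0.002, 0, 0.055, 0, 0, 0],
    [0.5, 0.002, 0, 0.061, 0, 0, 0],
    [0.5, 0.002, 0, 0.061, 0, 0, 0],
  ],
)

```text
t: 2.55
tool_pos: [0.5445, -0.0422, 0.2102]
orientation: [2.785, 1.453, 0.0]
force: [-0.4, -0.2, 0.1]
opening: 0.0468
```

Emit:
jog_arm(
  steps=[
    [0.85, 0, 0, 0, 0, 0, 0],
    [0.85, 0, 0, 0, 0, 0, 0],
    [0.85, 0, 0, 0, 0, 0, 0],
    [0.85, 0, 0, 0, 0, 0, 0],
  ],
  force=15,
)

```text
t: 3.05
tool_pos: [0.5447, -0.0424, 0.2105]
orientation: [2.785, 1.453, 0.001]
force: [1.4, -1.4, 0.4]
opening: 0.0153
```

Run:
```python
from h import *
delta((.5437,-.0448,.207),-.61)
c=cams()
a=c["side"]["image"][130:350,210:450,::-1];cv2.imwrite("pics/s2.png",cv2.resize(a,None,fx=2.7,fy=2.7,interpolation=3))
```

```text
t 3.05 pos [ 0.5447 -0.0424  0.2105] q [-0.171 -0.004  1.669 -0.     1.476  0.438] F [ 1.4 -1.4  0.4] open 0.0153
shift [-0.0026  0.0005  0.0035] turn [ 0.0008 -0.0003  0.0011]
```

View pics/s2.png

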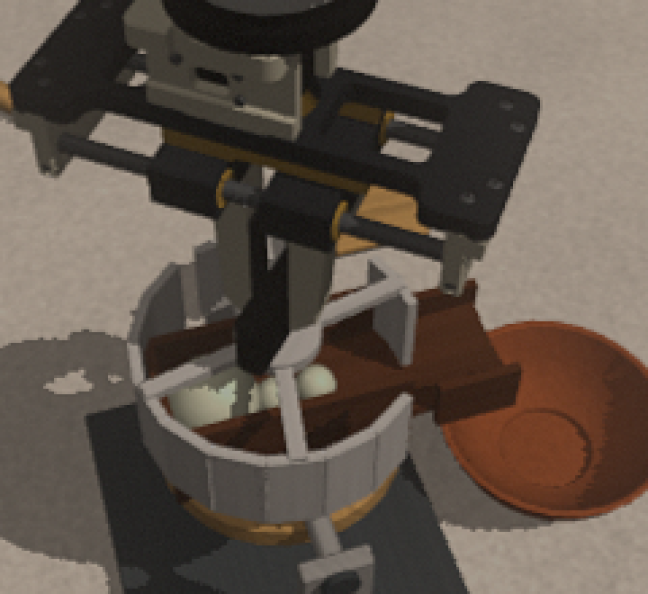

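Bar is gripped (opening about 15 mm). Next I turn the cap about 0.91 rad clockwise as seen from above.

Emit:
jog_arm(
  steps=[
    [0.85, 0, 0.0004, 0, 0, 0, 0.16],
    [0.85, 0, 0.0009, 0, 0, 0, 0.32],
    [0.85, -0.0002, 0.0014, 0, 0, 0, 0.48],
    [0.85, -0.0003, 0.0018, 0, 0, 0, 0.64],
    [0.85, -0.0005, 0.0021, 0, 0, 0, 0.8],
  ],
  force=25,
)

```text
t: 3.78
tool_pos: [0.5455, -0.043, 0.2104]
orientation: [-3.13, -0.246, 0.001]
force: [-3.5, 5.0, 2.8]
opening: 0.0142
```

Run:
```python
from h import *
delta((.5437,-.0448,.2105),-1.521)
print(robot.read_state()["wrist_torque"])
```

```text
t 3.77 pos [ 0.5455 -0.043   0.2104] q [-1.730e-01  0.000e+00  1.665e+00  1.000e-03  1.478e+00  1.240e+00] F [-3.5  5.   2.8] open 0.0142
shift [-0.002   0.0015 -0.0001] turn [-0.0016  0.0009  0.1073]
[0.84181299 0.8713762  0.08252166]
```

Emit:
jog_arm(
  steps=[
    [0.85, 0, 0, 0, 0, 0, 0.06],
    [0.85, 0, 0, 0, 0, 0, 0.107],
    [0.85, 0, 0, 0, 0, 0, 0.107],
    [0.85, 0, 0, 0, 0, 0, 0.107],
  ],
)

```text
t: 4.28
tool_pos: [0.5454, -0.043, 0.2104]
orientation: [-3.139, -0.08, 0.002]
force: [-0.6, 0.4, 0.4]
opening: 0.0136
```

Run:
```python
from h import *
delta((.5437,-.0448,.30),-1.521)
c=cams()
a=c["side"]["image"][130:350,210:450,::-1];cv2.imwrite("pics/s3.png",cv2.resize(a,None,fx=2.7,fy=2.7,interpolation=3))
a=c["top"]["image"][90:265,280:440,::-1];cv2.imwrite("pics/t3.png",cv2.resize(a,None,fx=3.4,fy=3.4,interpolation=3))
```

```text
t 4.28 pos [ 0.5454 -0.043   0.2104] q [-1.730e-01  0.000e+00  1.665e+00  1.000e-03  1.478e+00  1.346e+00] F [-0.6  0.4  0.4] open 0.0136
shift [-0.0019  0.0016 -0.0896] turn [-0.0016  0.0011  0.0013]
```

View pics/s3.png

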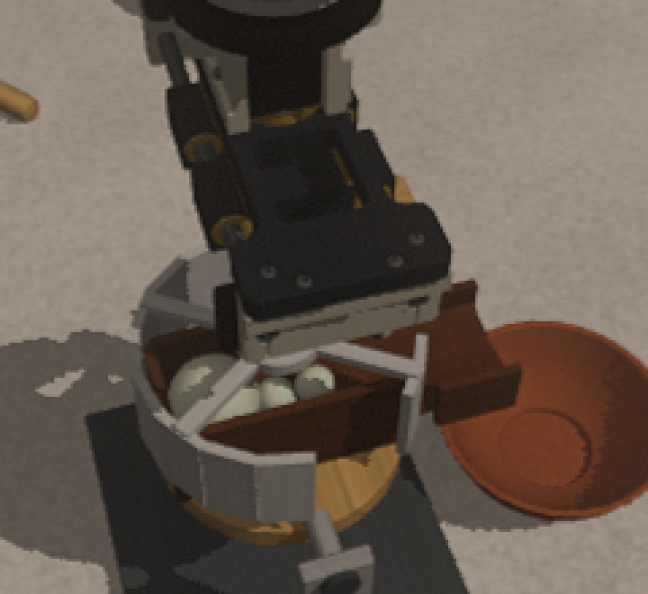

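View pics/t3.png

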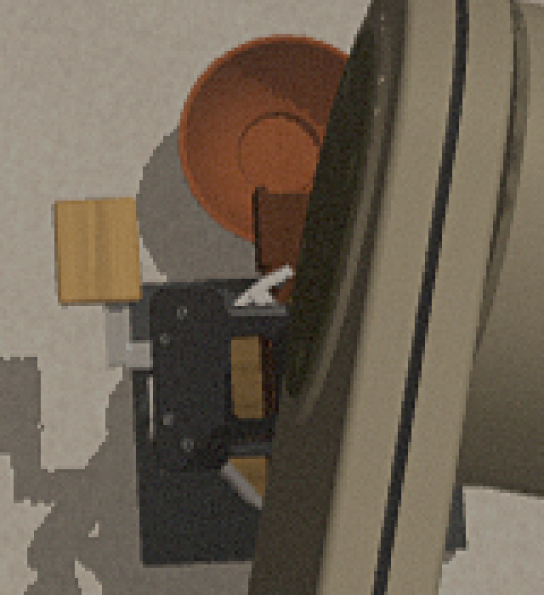

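The cap has turned: a spoke now lies to the right at zoom (370,360) and the large gap is at the near side. I'm releasing and lifting.

Emit:
jog_arm(
  steps=[
    [0.6, 0, 0, 0, 0, 0, 0],
    [0.5, 0, 0, 0, 0, 0, 0],
    [0.5, 0, 0, -0.03, 0, 0, 0],
    [0.5, 0, 0, -0.08, 0, 0, 0],
    [0.5, 0, 0, -0.12, 0, 0, 0],
  ],
)

```text
t: 5.0
tool_pos: [0.5456, -0.0432, 0.3323]
orientation: [-3.139, -0.08, 0.0]
force: [0.4, -0.1, 0.2]
opening: 0.0467
```

Run:
```python
from h import *
delta((.625,.0755,.20),-1.521)
delta((.625,.0755,.20),-.0)
```

```text
t 5.0 pos [ 0.5456 -0.0432  0.3323] q [-1.740e-01 -3.200e-02  1.476e+00  1.000e-03  1.698e+00  1.346e+00] F [ 0.4 -0.1  0.2] open 0.0467
shift [ 0.0853 -0.1143  0.1325] turn [-0.0014  0.0001  0.0011]
t 5.0 pos [ 0.5456 -0.0432  0.3323] q [-1.740e-01 -3.200e-02  1.476e+00  1.000e-03  1.698e+00  1.346e+00] F [ 0.4 -0.1  0.2] open 0.0467
shift [ 0.0853 -0.1143  0.1325] turn [-1.2000e-03 -1.0000e-03 -1.5199e+00]
```

Emit:
jog_arm(
  steps=[
    [1, 0.02, -0.025, 0, 0, 0, -0.18],
    [1, 0.04, -0.055, 0.0, 0, 0, -0.36],
    [1, 0.06, -0.085, 0.02, 0, 0, -0.54],
    [1, 0.08, -0.115, 0.04, 0, 0, -0.72],
    [1, 0.09, -0.12, 0.06, 0, 0, -0.9],
  ],
)

```text
t: 5.62
tool_pos: [0.6299, 0.0835, 0.2714]
orientation: [-2.786, -1.449, -0.001]
force: [-0.6, -0.2, -1.0]
opening: 0.002
```

Run:
```python
from h import *
delta((.63,.081,.18),.05)
```

```text
t 5.62 pos [0.6299 0.0835 0.2714] q [0.05  0.214 1.325 0.002 1.603 0.662] F [-0.6 -0.2 -1. ] open 0.002
shift [-0.002   0.0017  0.0914] turn [-0.0011 -0.0017 -0.6617]
```

Emit:
jog_arm(
  steps=[
    [1, 0, 0, 0.02, 0, 0, -0.18],
    [1, -0.001, 0.001, 0.04, 0, 0, -0.36],
    [1, -0.002, 0.002, 0.06, 0, 0, -0.54],
    [1, -0.002, 0.002, 0.08, 0, 0, -0.66],
    [1, -0.002, 0.002, 0.091, 0, 0, -0.66],
  ],
)

```text
t: 6.25
tool_pos: [0.6296, 0.0808, 0.1788]
orientation: [-2.166, -2.271, 0.001]
force: [0.1, 0.2, -0.8]
opening: 0.0004
```

Run:
```python
from h import *
delta((.63,.081,.14),.05)
c=cams()
a=c["side"]["image"][130:350,210:450,::-1];cv2.imwrite("pics/s4.png",cv2.resize(a,None,fx=2.7,fy=2.7,interpolation=3))
a=c["top"]["image"][90:265,280:440,::-1];cv2.imwrite("pics/t4.png",cv2.resize(a,None,fx=3.4,fy=3.4,interpolation=3))
```

```text
t 6.25 pos [0.6296 0.0808 0.1788] q [ 0.046  0.254  1.447  0.002  1.443 -0.002] F [ 0.1  0.2 -0.8] open 0.0004
shift [0.0001 0.0005 0.0388] turn [-0.0024 -0.0019 -0.0025]
```

View pics/s4.png

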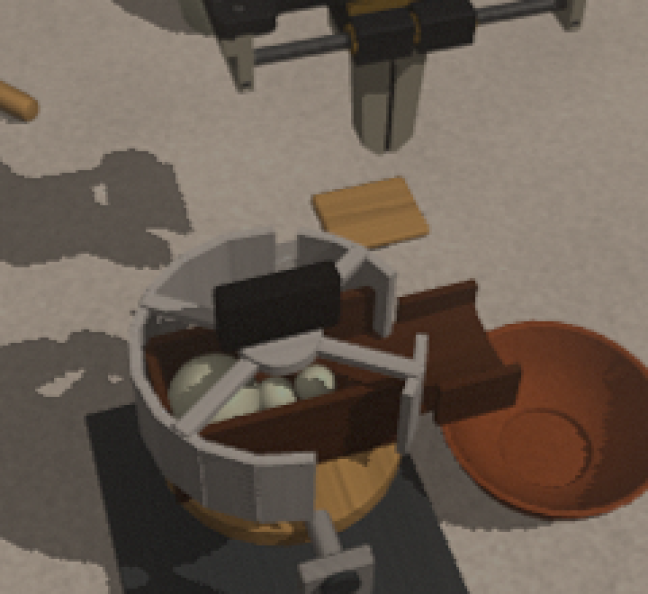

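View pics/t4.png

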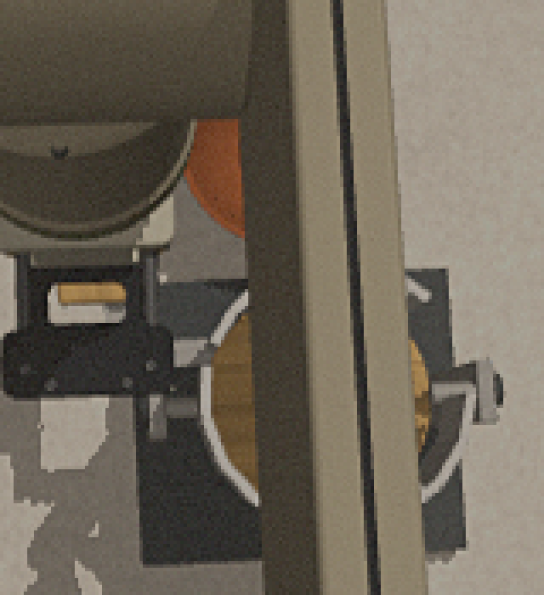

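Run:
```python
from h import *
c=cams();P=lambda x,y:(210+x/2.7,130+y/2.7)
def ang(p,q,z):
    a=onz(c["side"],P(*p),z);b=onz(c["side"],P(*q),z);d=b-a;return np.linalg.norm(d).round(4),np.arctan2(d[1],d[0]).round(3)
print("bar",ang((216,288),(335,263),.219),ang((218,350),(340,327),.185))
print("lane",ang((205,435),(400,393),.14),ang((440,405),(520,367),.12),ang((150,350),(475,282),.14))
# finger tip
print(ang((312,195),(403,177),.115),ang((340,250),(428,232),.115))
```

```text
bar (np.float64(0.053), np.float64(0.034)) (np.float64(0.0558), np.float64(-0.003))
lane (np.float64(0.0941), np.float64(0.015)) (np.float64(0.0478), np.float64(0.262)) (np.float64(0.1685), np.float64(0.024))
(np.float64(0.0552), np.float64(0.033)) (np.float64(0.0513), np.float64(0.03))
```

The side view shows the bar parallel to the lane (about 0.02 vs 0.02–0.03 rad), the balls still in the lane, and the fingers above the paddle. Pressing now.

Emit:
jog_arm(
  steps=[
    [1, 0, 0, 0.02, 0, 0, 0],
    [1, 0, 0, 0.035, 0, 0, 0],
    [1, 0, 0, 0.045, 0, 0, 0],
    [1, 0, 0, 0.053, 0, 0, 0],
    [1, 0, 0, 0.06, 0, 0, 0],
  ],
)

```text
t: 7.08
tool_pos: [0.6305, 0.081, 0.121]
orientation: [-2.168, -2.271, -0.002]
force: [-3.4, -0.4, 5.2]
opening: 0.0007
```

Run:
```python
from h import *
delta((.63,.081,.088),.05)
c=cams()
a=c["side"]["image"][130:350,210:450,::-1];cv2.imwrite("pics/s5.png",cv2.resize(a,None,fx=2.7,fy=2.7,interpolation=3))
```

```text
t 7.08 pos [0.6305 0.081  0.121 ] q [ 4.600e-02  2.990e-01  1.502e+00  2.000e-03  1.341e+00 -1.000e-03] F [-3.4 -0.4  5.2] open 0.0007
shift [-0.     -0.0005  0.033 ] turn [-0.0001 -0.0019 -0.0036]
```

View pics/s5.png

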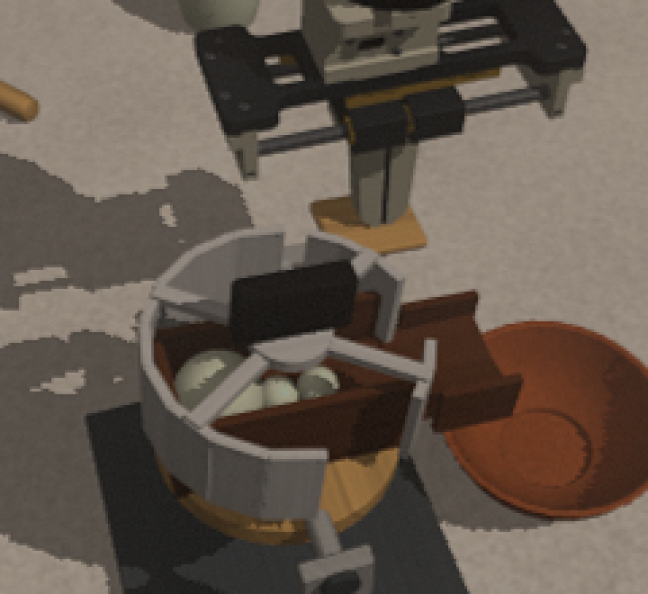

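The paddle is in contact at about 5 N and the body has begun to tip. Continuing down.

Emit:
jog_arm(
  steps=[
    [1, 0, 0, 0.007, 0, 0, 0],
    [1, 0, 0, 0.014, 0, 0, 0],
    [1, 0, 0, 0.02, 0, 0, 0],
    [1, 0, 0, 0.026, 0, 0, 0],
    [1, 0, 0, 0.03, 0, 0, 0],
  ],
)

```text
t: 7.8
tool_pos: [0.6306, 0.0811, 0.0902]
orientation: [-2.169, -2.271, -0.002]
force: [-0.8, 0.9, 3.7]
opening: 0.0003
```

Run:
```python
from h import *
delta((.63,.081,.088),.05)
c=cams()
a=c["side"]["image"][130:350,210:450,::-1];cv2.imwrite("pics/s6.png",cv2.resize(a,None,fx=2.7,fy=2.7,interpolation=3))
```

```text
t 7.8 pos [0.6306 0.0811 0.0902] q [ 4.600e-02  3.300e-01  1.524e+00  2.000e-03  1.288e+00 -1.000e-03] F [-0.8  0.9  3.7] open 0.0003
shift [-0.     -0.0006  0.0022] turn [ 0.0002 -0.0019 -0.0037]
```

View pics/s6.png

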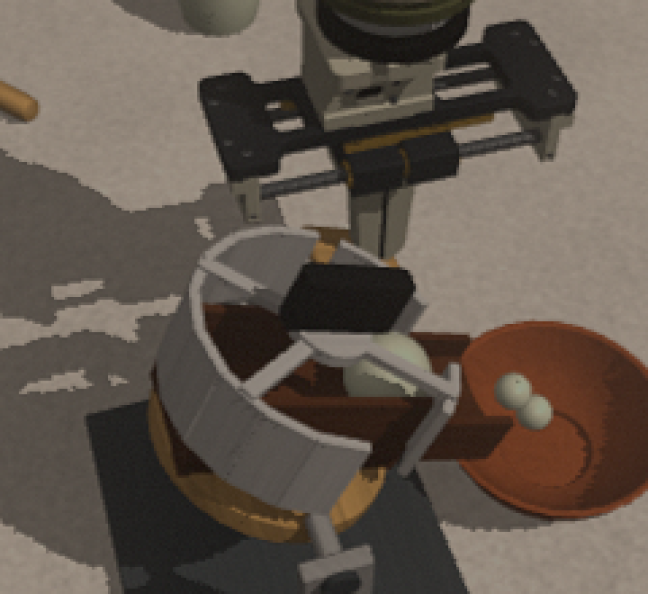

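Both small balls are in the bowl (zoom (512,390), (535,412)), and the large one is held at the opening (385,370). I'm lifting clear.

Emit:
jog_arm(
  steps=[
    [1, 0, 0, -0.02, 0, 0, 0],
    [1, 0, 0, -0.07, 0, 0, 0],
    [1, 0, 0, -0.12, 0, 0, 0],
    [1, 0, 0, -0.16, 0, 0, 0],
    [1, 0, 0, -0.16, 0, 0, 0],
  ],
)

```text
t: 8.52
tool_pos: [0.6329, 0.0809, 0.2566]
orientation: [2.166, 2.269, 0.013]
force: [0.7, -0.4, 0.2]
opening: 0.0006
```

Emit:
jog_arm(
  steps=[
    [1, 0, 0.0, 0, 0, 0, 0],
    [1, 0.06, 0, 0, 0, 0, 0],
    [1, 0.12, 0, 0, 0, 0, 0],
    [1, 0.18, 0, 0, 0, 0, 0],
    [1, 0.18, 0, 0, 0, 0, 0],
  ],
)

```text
t: 9.15
tool_pos: [0.6226, 0.265, 0.255]
orientation: [2.162, 2.276, 0.01]
force: [-0.9, -1.0, -0.2]
opening: 0.0005
```

Run:
```python
from h import *
delta((.63,.081,.088),.05)
c=cams()
a=c["side"]["image"][130:350,230:470,::-1];cv2.imwrite("pics/s7.png",cv2.resize(a,None,fx=2.7,fy=2.7,interpolation=3))
a=c["top"]["image"][90:265,280:440,::-1];cv2.imwrite("pics/t7.png",cv2.resize(a,None,fx=3.4,fy=3.4,interpolation=3))
```

```text
t 9.15 pos [0.6226 0.265  0.255 ] q [3.260e-01 3.250e-01 1.224e+00 1.000e-03 1.586e+00 2.750e-01] F [-0.9 -1.  -0.2] open 0.0005
shift [-0.1846 -0.0032  0.1666] turn [ 0.0062 -0.0023  0.0016]
```

View pics/s7.png

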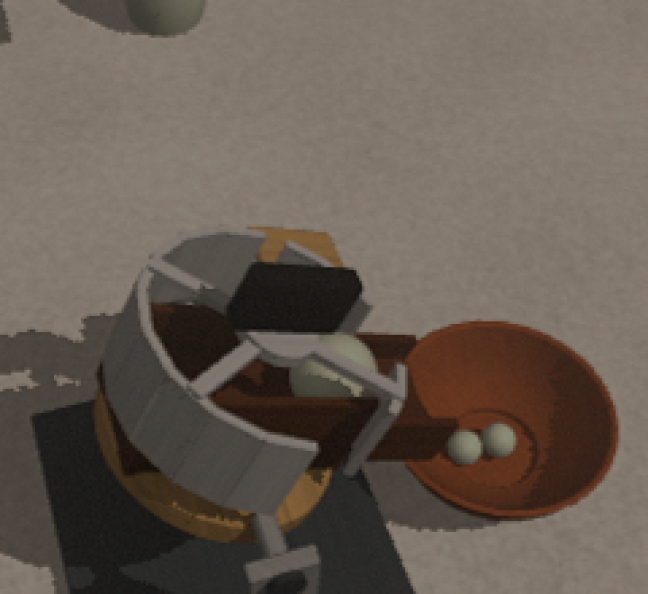

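View pics/t7.png

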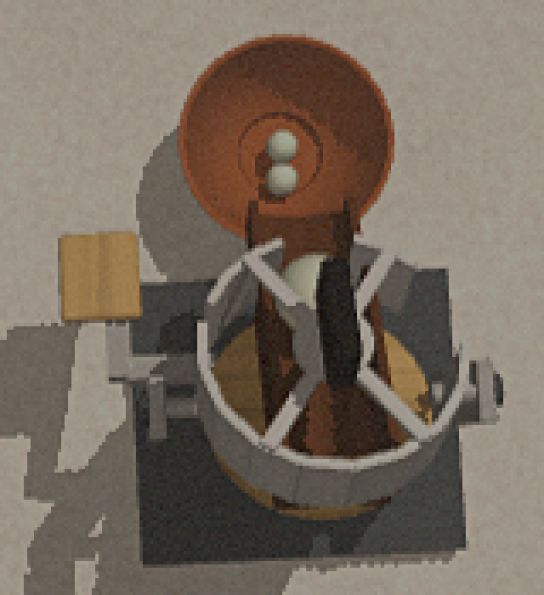

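Emit:
jog_arm(
  steps=[
    [1, 0, 0, 0, 0, 0, 0],
    [1, 0, 0, 0, 0, 0, 0],
    [1, 0, 0, 0, 0, 0, 0],
    [1, 0, 0, 0, 0, 0, 0],
    [1, 0, 0, 0, 0, 0, 0],
  ],
)

```text
t: 9.88
tool_pos: [0.6239, 0.2609, 0.2556]
orientation: [2.165, 2.271, 0.009]
force: [0.3, -0.0, -0.4]
opening: 0.0005
```

Run:
```python
from h import *
c=cams()
a=c["top"]["image"][90:265,280:440,::-1];cv2.imwrite("pics/t8.png",cv2.resize(a,None,fx=3.4,fy=3.4,interpolation=3))
# fit cap & tip to bar top-face corners (top cam)
from scipy.optimize import least_squares
k=c["top"];E=np.linalg.inv(k["extrinsics"]);g=np.array([.544,-.0447,.2005]);h=g-[0,0,.083]
psi=.045
def proj(X):
    p=E[:3,:3]@X+E[:3,3];u=k["mtx"]@p;return u[:2]/u[2]
obs=[(320,258),(352,260),(328,385),(360,385)]
def f(v):
    Rt=R.from_euler("z",psi)*R.from_euler("y",v[1]); o=[]
    for (sx,sy),q in zip([(1,1),(1,-1),(-1,1),(-1,-1)],obs):
        b=R.from_euler("z",v[0]).apply([sx*.028,sy*.007,.017])+[0,0,.083]
        o+=list(proj(h+Rt.apply(b))-T(*q))
    return o
r=least_squares(f,[0,.4]);print(r.x,r.fun.round(1))
b=[onz(k,T(283,146),.02),onz(k,T(282,181),.02)];bc=onz(k,T(287,140),.045);print("balls-bowl",[(x-bc).round(3)[:2] for x in b])
l,e=tri(c,S(332,255+40-0),T(308,285));lx=tri(c,(230+332/2.7,130+375/2.7),T(308,283));th=r.x[1]
G=h+(R.from_euler("z",psi)*R.from_euler("y",th)).apply([0,0,.083]);print("large",lx,"grip",G,np.linalg.norm(lx[0]-G))
```

```text
[-0.02754766  0.305979  ] [ 2.5  2.9  1.7  2.3  2.2 -2.2  1.7 -2.3]
balls-bowl [array([ 0.002, -0.   ]), array([-0.02, -0.  ])]
large (array([ 0.60298274, -0.03727124,  0.11989604]), [np.float64(0.001877376684829978), np.float64(0.0018773766848300206)]) grip [ 0.56897652 -0.0435753   0.19664486] 0.08418162139415272
```

View pics/t8.png

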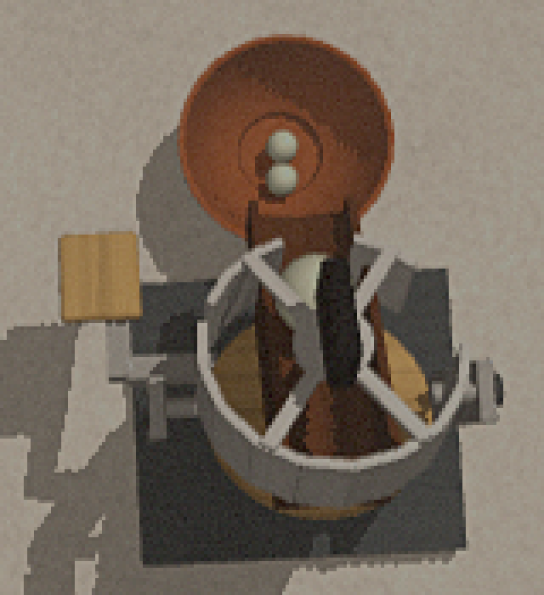

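The last two top views match, so everything is at rest. Handing in.

```bash
python3 -c "
from plant import robot
robot.close_job(); print(robot.read_state()['t'])"
```

```text
the job is handed in; nothing more can be done
the job is handed in; nothing more can be done
```

I turned the cap by its grip bar about 0.91 rad clockwise while the dispenser stood level. I then pressed the side paddle down to tip it, lifted clear and handed in at about 10 s of the 48 s allowed. The hand-in gave no verdict, so the results below are from my own measurements.

- **Cap:** it stands at about 0. The side view with the dispenser level showed the bar parallel to the lane within about 0.03 rad. A rough fit after tipping gave about -0.03 rad.
- **Small balls:** both lie at rest in the bowl, about 2 mm and 20 mm from its middle.
- **Large ball:** it is held at the opening, about 75–85 mm from `cap_grip`, against a limit of 100 mm.
- **Arm:** it was clear of everything, and the last two top views were unchanged.
- **Forces:** readings stayed at or below about 7 N.

**Disagreement:** my two estimates of the tip angle differ. The paddle's sink gives about 0.47 rad, while the top-view fit gave 0.31 rad. That fit was poor, with errors of 2–3 pixels, so I trust the sink estimate. Both are above the required 0.25 rad.

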